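# Cover the colour pots from the stack of wooden covers

## Robot

A 6-joint arm with a two-finger parallel gripper is mounted at the origin on the work surface. World frame = base frame: x ahead of the robot, y to its left, z up, the work surface at z = 0. Lengths are in m, angles in rad, forces in N, time in s.
With the tool pointing down it reaches from about 0.325 to 0.875 m from the base axis. Payload 4.4 kg.
Tool frame: the origin (TCP) lies at the very end of the fingers, on their centre line; the grasp point (between the pads) lies 19 mm behind it; z points along the fingers, y is the line along which they close (so a half turn about z gives the same grasp; the last joint's range is limited). The gripper opens to 85 mm and grips with 20 to 120 N. Pads are 22 mm wide; open, the fingers measure 114 mm over their backs; the gripper's body (76 mm by 85 mm) begins 54 mm behind the grasp point. The pads swing forward as they close: fully open they stand 13 mm farther back than shut.
Start: joints at [-1.425, 0.207, 1.542, -0, 1.393, -0.15], TCP at [0.168, -0.55, 0.231] pointing down, gripper open.
Joint ranges: [-2.73, 2.73], [-0.86, 2.22], [0.23, 2.46], [-1.11, 4.25], [0.08, 2.63], [-2.82, 2.82]. Speed limits (rad/s): [2.79, 2.79, 3.14, 3.14, 3.14, 3.14].

## Interface

Orientations are given as a 3x3 rotation matrix whose columns are the frame's x, y, z axes.
In Python, from rig import reach, move_linear, move_j, gripper_open, close_gripper, hold, solve_ik, observe, capture, calibration, MotionError, job_done gives the robot as it stands. Calls block until the motion is done:
- reach(position, orientation): joint-space move of the TCP to a pose.
- move_linear(position, attitude=None, max_speed=0.15): straight line of the TCP; attitude=None keeps the orientation; max_speed is the mean speed in m/s.
- move_j(angles): joint-space move.
- gripper_open() and close_gripper(grasp_force=None): open the fingers fully, or close them until they stop; grasp_force is the grip in N (None keeps the last).
- hold(seconds).
- solve_ik(position, orientation): joint angles nearest the present ones, or None.
- observe(): the state.
- capture(name): name is "side" or "top" or "wrist"; returns (picture, depth): 420x560x3 uint8, red, green, blue; 420x560 float32, m along the optical axis (not along the pixel's ray), 0 where there is no reading.
- calibration(name): a dict with "fov_y" (degrees; the focal length in pixels is half the picture's height over the tangent of half this angle, whatever the lens; pixels are square), "cx", "cy" (the principal point, pixels), "eye" and "attitude" of the camera in the world. Camera axes: x right, y down, z forward; pixel columns grow to the right and rows downward; lengths in m; the calibration is good to about 2 mm. A picture is of the moment at which its call begins: read the wrist's pose just before it. calibration takes no time and is no camera call; for the wrist camera it gives the pose at the moment of the call.
A pose or a line that the arm cannot do raises MotionError and nothing moves.
- job_done(): hands the job in; it is judged then, once.
The state is a dict: "clock": time; "q": joint angles; "qvel": joint speeds; "joint_efforts": joint torques, N m; "eef_pos": TCP position; "tcp_rot": TCP orientation; "ft_force": force on the tool from outside, world axes, zero at the start; "moment": the same for the moment, N m; "grip_width": opening from 0.0 (shut) to 1.0 (fully open); "finger_force": force on a finger pad.
Only numpy, scipy, OpenCV 4.12 (cv2) and the standard library are available. Lean on these libraries where they do the work, as an engineer would, in place of code of your own. Each camera call takes 0.05 s, during which the arm holds its last target. There are 200 camera calls.

## Task

Close up the four stoneware pots at the end of the painting session: take the stack of round wooden covers apart and lay each cover flat and centred on the pot of its own size, the largest cover on the largest pot and so on down to the smallest on the smallest, so that every mouth is fully covered. Leave the pots standing upright where they are.

Things in the scene. Friction and masses are not known exactly. Their poses are not given: they have to be found in the camera images.
- cover66_mid (a point): The largest cover: a loose plain round disc of light wood, 66 mm in diameter and 16 mm thick; at the start the bottom one of the stack, lying on the tile. The point is its centre, half-way up (8 mm above its underside); its z axis is the disc's axis and points up. It is gripped across its rim from above.
- cover55_mid (a point): The second largest cover: a loose plain round disc of light wood, 55 mm in diameter and 16 mm thick; at the start it lies on the 66 mm cover. The point is its centre, half-way up (8 mm above its underside); its z axis is the disc's axis and points up. It is gripped across its rim from above.
- cover44_mid (a point): The second smallest cover: a loose plain round disc of light wood, 44 mm in diameter and 16 mm thick; at the start it lies on the 55 mm cover. The point is its centre, half-way up (8 mm above its underside); its z axis is the disc's axis and points up. It is gripped across its rim from above.
- cover33_mid (a point): The smallest cover: a loose plain round disc of light wood, 33 mm in diameter and 16 mm thick; at the start it lies on the 44 mm cover. The point is its centre, half-way up (8 mm above its underside); its z axis is the disc's axis and points up. It is gripped across its rim from above.
- pot52_rim (a point): The largest pot: an open round pot of white stoneware standing loose on the table, 62 mm tall, its mouth's rim 52 mm across outside and 44 mm inside, its belly 62 mm across. It takes the 66 mm cover. The point is the centre of the mouth at the level of the rim's top, 62 mm above the table; its z axis points up.
- pot42_rim (a point): The second largest pot: an open round pot of white stoneware standing loose on the table, 56 mm tall, its mouth's rim 42 mm across outside and 34 mm inside, its belly 54 mm across. It takes the 55 mm cover. The point is the centre of the mouth at the level of the rim's top, 56 mm above the table; its z axis points up.
- pot32_rim (a point): The second smallest pot: an open round pot of white stoneware standing loose on the table, 50 mm tall, its mouth's rim 32 mm across outside and 24 mm inside, its belly 48 mm across. It takes the 44 mm cover. The point is the centre of the mouth at the level of the rim's top, 50 mm above the table; its z axis points up.
- pot22_rim (a point): The smallest pot: an open round pot of white stoneware standing loose on the table, 44 mm tall, its mouth's rim 22 mm across outside and 14 mm inside, its belly 42 mm across. It takes the 33 mm cover. The point is the centre of the mouth at the level of the rim's top, 44 mm above the table; its z axis points up.
- tile: The fixed white ceramic tile, 100 x 100 mm and 10 mm thick, on which the stack of covers stands at the start. Its origin is the centre of its underside, on the table; z points up.
Not all that is in view belongs to the job. Leave any red look-alike of the part that bears cover66_mid alone. Leave any pink look-alike of the part that bears cover55_mid alone.

How it is judged:
At the end, for the whole second after the job is handed in: Each of the four covers lies flat (tilt under 0.12 rad) on the rim of the pot of its own size, its centre within 9 mm of the mouth's centre horizontally and 4 to 12 mm above the rim; the pots are upright (within 0.08 rad); all is released and at rest (horizontal distance between cover66_mid and pot52_rim below 0.009 m and z of cover66_mid in the frame of pot52_rim between 0.004 and 0.012 m and angle between each of cover66_mid, cover55_mid, cover44_mid, cover33_mid's own z axis and vertical below 0.12 rad and angle between each of pot52_rim, pot42_rim, pot32_rim, pot22_rim's own z axis and vertical below 0.08 rad and linear speed of each of cover66, pot52, cover55, pot42, cover44, pot32, cover33, pot22 below 0.02 m/s and horizontal distance between cover55_mid and pot42_rim below 0.009 m and z of cover55_mid in the frame of pot42_rim between 0.004 and 0.012 m and horizontal distance between cover44_mid and pot32_rim below 0.009 m and z of cover44_mid in the frame of pot32_rim between 0.004 and 0.012 m and horizontal distance between cover33_mid and pot22_rim below 0.009 m and z of cover33_mid in the frame of pot22_rim between 0.004 and 0.012 m); the robot touches nothing.
It fails at once if a pot is shifted more than 35 mm from where it stood (distance of any of pot52_rim, pot42_rim, pot32_rim, pot22_rim from where it was at the start of the episode above 0.035 m).
It also fails if it takes over 102 s, if anything falls off the work surface, if the arm or the gripper's body presses on something with over 40 N, if the wrist force passes 120 N, or if a joint passes its speed limit or range.

## Working session

There is one attempt and no reset: what is moved stays moved. The work goes in short steps, each a Python script; the robot and the scene stay as the last script left them, time stands still between calls to the robot, and variables do not carry over. Pictures are saved under pics/ and viewed, at most 14 in all, crops included, and the job is handed in when it is done.

```bash
ls; mkdir -p pics; python3 - <<'E'
from rig import *
import cv2,numpy as np
for n in("top","side"):
    im,d=capture(n); cv2.imwrite(f"pics/{n}0.png",im[:,:,::-1]); np.savez(f"{n}0.npz",im=im,d=d)
    print(n,calibration(n),(d==0).mean())
s=observe();print(s['clock'],s['ft_force'])
E
```

```text
pics
top {'fov_y': 46.49762388033923, 'cx': 284.083343016691, 'cy': 210.1406618743791, 'eye': array([0.31288921, 0.00280647, 1.05698555]), 'attitude': array([[ 0.01313504, -0.98357447,  0.18002424],
       [-0.99980614, -0.0155601 , -0.01206518],
       [ 0.0146682 , -0.17983086, -0.98358818]])} 0.004064625850340136
side {'fov_y': 55.489859372553916, 'cx': 280.4181299004366, 'cy': 209.52337661135965, 'eye': array([ 0.37924706, -0.63375653,  0.48942394]), 'attitude': array([[ 0.98194856, -0.10017867,  0.16044084],
       [-0.18905666, -0.54619938,  0.81604155],
       [ 0.00588273, -0.83164324, -0.55527914]])} 0.003835034013605442
0.1 [ 0.43820825 -0.3701426  -1.3345416 ]
```

View pics/top0.png

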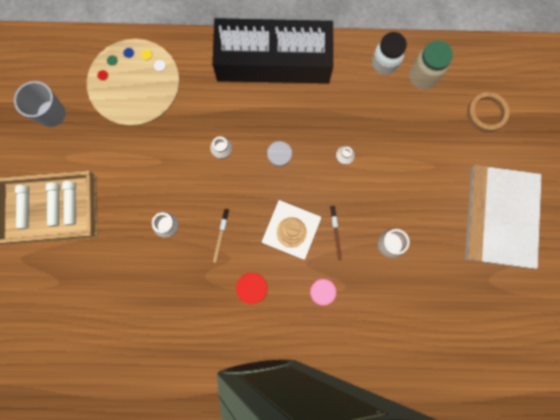

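View pics/side0.png

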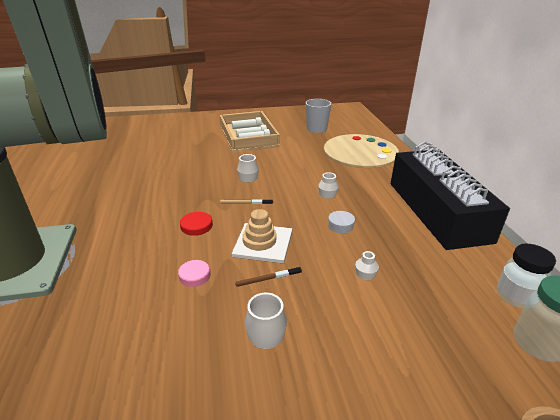

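The top view shows the stack at (292,232) on its tile. The pots are at (394,243) large, (165,224), (221,148) and (345,155) small; the red, pink and grey discs are decoys. Next I'll localise them from depth.

```bash
cat > h.py <<'E'
import numpy as np,cv2
def cloud(d,c):
    f=210/np.tan(np.radians(c['fov_y']/2)); v,u=np.mgrid[:420,:560]
    P=np.stack([(u-c['cx'])/f*d,(v-c['cy'])/f*d,d],-1)
    P=P@np.array(c['attitude']).T+c['eye']; P[d==0]=np.nan; return P
def circ(xy):
    (x,y),r=cv2.minEnclosingCircle(xy.astype(np.float32)*1000); return np.round([x,y,r],1)
E
python3 - <<'E'
from rig import *
from h import *
z=np.load('top0.npz');P=cloud(z['d'],calibration('top'))
print('table z',np.nanmedian(P[300:340,100:200,2]))
def q(n,u,v,w,lo,hi):
    Q=P[v-w:v+w,u-w:u+w].reshape(-1,3);Q=Q[(Q[:,2]>lo)&(Q[:,2]<hi)]
    print(n,len(Q),circ(Q[:,:2]),np.round(np.percentile(Q[:,2],[5,50,95])*1000,1))
for n,u,v,h in(("52",394,243,62),("42",165,224,56),("32",221,148,50),("22",345,155,44)): q(n,u,v,24,h/1000-.006,h/1000+.006)
for n,h in(("66",26),("55",42),("44",58),("33",74)): q(n,292,232,24,h/1000-.006,h/1000+.006)
q("tile",292,230,34,.006,.014)
E
```

```text
table z -0.00016175218679170822
52 164 [ 433.4 -241.6   26.3] [57.4 61.  64.1]
42 131 [465.7 242.1  21.3] [51.1 55.6 58.5]
32 87 [640.1 130.3  16.3] [45.9 49.5 52.3]
22 59 [ 628.5 -143.4   11.3] [38.4 43.  46.4]
66 203 [455.1 -26.5  32.9] [21.9 25.4 29.5]
55 180 [456.2 -27.9  27.6] [38.4 41.1 45.3]
44 142 [457.  -29.1  21.8] [54.3 57.2 60.9]
33 201 [456.6 -28.4  16.6] [70.7 74.  76.4]
tile 1299 [461.5 -26.9  69. ] [ 6.9  9.8 12.7]
```

```bash
cat >> h.py <<'E'
from rig import *
R1=np.array([[1,0,0],[0,-1,0],[0,0,-1.]]); R2=R1@np.diag([-1,-1,1.])
def retreat(w):  # tip set-back at opening w (m), 57 mm parallel link
    return .0567-.057*np.cos(np.arcsin(w/2/.057-.1028))
def ori(p):
    c=[(abs(q[5]),i) for i,R in enumerate((R1,R2)) for q in [solve_ik(p,R)] if q is not None]
    return (R1,R2)[min(c)[1]]
def pick(xy,under,w,clear=.0025):
    z=under+clear+(-retreat(w)); R=ori([*xy,.17])
    reach([*xy,.17],R); move_linear([*xy,z+.04],max_speed=.15); move_linear([*xy,z],max_speed=.06)
    close_gripper(40); s=observe(); print('grip',round(s['clock'],1),s['grip_width']*85,s['finger_force'],s['eef_pos'])
    move_linear([*xy,z+.02],max_speed=.05); move_linear([*xy,.19]); return R
def place(xy,rim,w,clear=.0025,gap=.001):
    z=rim+gap+clear-retreat(w); R=ori([*xy,.19])
    reach([*xy,.19],R); move_linear([*xy,z+.03],max_speed=.15); move_linear([*xy,z],max_speed=.04)
    s=observe(); print('place',round(s['clock'],1),s['grip_width']*85,s['finger_force'],s['ft_force'])
    gripper_open(); move_linear([*xy,.17],max_speed=.15); print(observe()['clock'])
E
python3 - <<'E'
from h import *
pick([.4566,-.0284],.058,.033)
print(solve_ik([.6285,-.1434,.19],R1),solve_ik([.6285,-.1434,.19],R2),observe()['finger_force'],observe()['q'])
im,d=capture('wrist');cv2.imwrite('pics/w1.png',im[:,:,::-1])
im,d=capture('side');cv2.imwrite('pics/s1.png',im[100:340,150:450,::-1].repeat(2,0).repeat(2,1))
E
```

```text
grip 4.2 30.908830117244126 39.85890854964964 [ 0.4571028  -0.02850607  0.06029613]
[-3.58439639e-01  3.84812244e-01  1.40077792e+00 -4.44089210e-16
  1.35600249e+00  1.21235669e+00] [-3.58439639e-01  3.84812244e-01  1.40077792e+00 -4.44089210e-16
  1.35600249e+00 -1.92923597e+00] 39.579984390875325 [-2.51723091e-01 -6.33488460e-03  1.86657839e+00 -3.27588112e-05
  1.28351597e+00  1.31910661e+00]
```

View pics/s1.png

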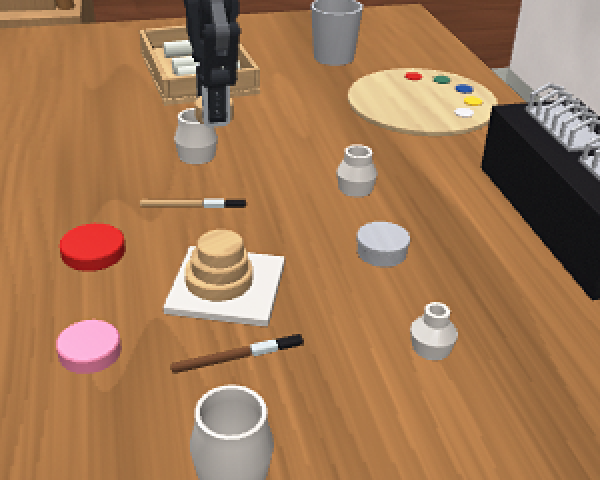

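View pics/w1.png

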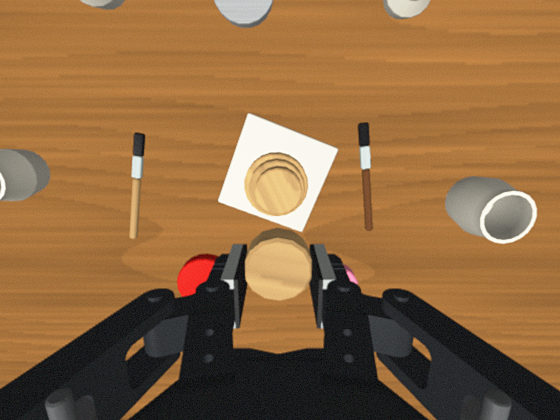

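The side crop shows the smallest cover held in the gripper at (215,108), with the three-cover stack left intact at (220,265). The wrist view shows the cover flat and centred between the pads at (278,264). I'll place it and check.

```bash
cat >> h.py <<'E'
def look(items):
    d=capture('top')[1]; c=calibration('top'); P=cloud(d,c).reshape(-1,3)
    for n,x,y,h in items:
        Q=P[(abs(P[:,2]-h)<.006)&(np.hypot(P[:,0]-x,P[:,1]-y)<.045)]
        print(n,len(Q),circ(Q[:,:2]),np.round(np.percentile(Q[:,2],[5,50,95])*1000,1)) if len(Q) else print(n,'none')
E
python3 - <<'E'
from h import *
place([.6285,-.1434],.044,.033)
move_linear([.5,-.25,.2],max_speed=.3)
look([('22',.6285,-.1434,.06),('66',.455,-.027,.026),('55',.455,-.027,.042),('44',.455,-.027,.058)])
im,d=capture('side');cv2.imwrite('pics/s2.png',im[100:340,150:450,::-1].repeat(2,0).repeat(2,1))
E
```

```text
place 8.4 30.57641036247486 39.59841070929542 [0.18916486 0.41680832 0.86883818]
9.9667
22 184 [ 627.6 -144.6   16.5] [56.2 59.7 62.9]
66 201 [455.3 -26.6  33. ] [22.  25.3 29.1]
55 180 [456.1 -27.6  27.5] [38.1 41.5 45.3]
44 344 [457.3 -29.2  21.9] [54.6 57.5 60.9]
```

View pics/s2.png

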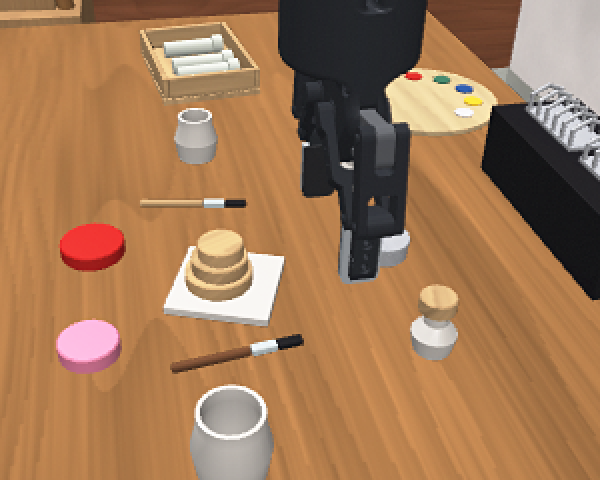

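The smallest cover lies flat on its pot at (438,300), about 1 mm off centre. Next are the 44 and 55 covers, with a numeric check after each.

```bash
python3 - <<'E'
from h import *
pick([.4573,-.0292],.042,.044)
assert observe()['finger_force']>10
place([.6401,.1303],.050,.044)
move_linear([.55,.0,.25],max_speed=.3);reach([.5,-.25,.25],ori([.5,-.25,.25]))
look([('32',.6401,.1303,.066),('66',.455,-.027,.026),('55',.455,-.027,.042),('42',.4657,.2421,.056)])
E
```

```text
grip 13.7 41.52689370719871 40.62577963806689 [ 0.45786105 -0.02934458  0.0431871 ]
place 19.4 41.853539037715095 40.54726362694055 [-0.50582654  0.75708235 -0.38731584]
20.875
32 332 [637.8 129.1  22.1] [62.  65.7 68.6]
66 203 [455.3 -26.5  32.9] [22.2 25.6 29.1]
55 532 [456.  -27.8  27.3] [38.4 41.7 44.7]
42 128 [466.1 242.2  21.2] [51.8 55.5 58.1]
```

```bash
python3 - <<'E'
from h import *
pick([.456,-.0278],.026,.055)
assert observe()['finger_force']>10
place([.466,.2421],.056,.055)
reach([.55,.0,.25],ori([.55,.0,.25]));reach([.5,-.1,.25],ori([.5,-.1,.25]))
look([('42',.466,.2421,.072)])
reach([.6,.1,.25],ori([.6,.1,.25]))
look([('66',.455,-.027,.026),('52',.4334,-.2416,.062)])
E
```

```text
grip 27.0 52.89572549364626 41.450474644079804 [ 0.45654596 -0.0279457   0.02547162]
place 32.6 52.77899726854751 42.09764527156949 [-8.38900060e-01 -9.27949034e-04  1.42422365e+00]
33.9417
42 568 [463.8 240.8  27.5] [68.9 71.8 74.9]
66 739 [455.2 -26.6  33. ] [22.5 25.5 28.8]
52 166 [ 433.5 -241.4   26.1] [57.5 60.9 63.7]
```

```bash
python3 - <<'E'
from h import *
pick([.4552,-.0266],.010,.066)
assert observe()['finger_force']>10
place([.4338,-.2414],.062,.066)
reach([.5,.05,.27],ori([.5,.05,.27]))
look([('52',.4335,-.2414,.078),('32',.64,.13,.066),('22',.6285,-.1434,.06)])
im,d=capture('top');cv2.imwrite('pics/t9.png',im[:,:,::-1])
im,d=capture('side');cv2.imwrite('pics/s9.png',im[:,:,::-1])
E
```

```text
grip 43.8 64.00844292233307 43.15643641166389 [ 0.45587914 -0.02674391  0.00698237]
place 48.1 64.07248320078514 44.376772502437234 [-1.55278862  1.56010244  3.48911502]
49.375
52 826 [ 433.  -241.5   33. ] [74.4 77.4 80.4]
32 none
22 181 [ 628.3 -144.7   17.1] [56.3 59.3 62.3]
```

View pics/s9.png

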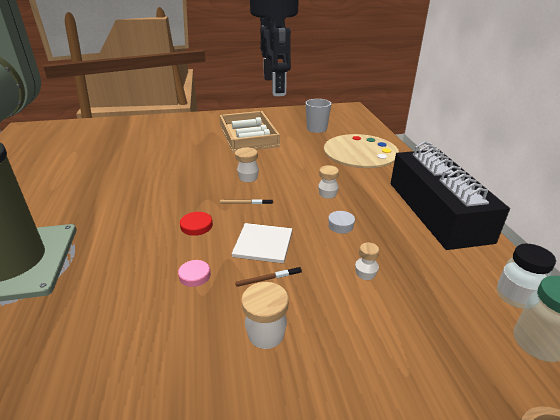

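View pics/t9.png

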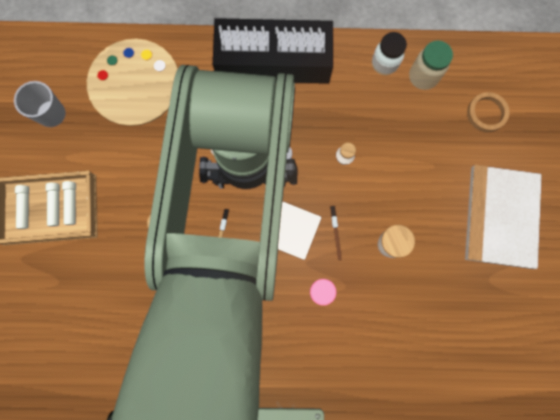

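The side view shows all four covers flat on their pots, at (266,300), (247,156), (328,174) and (369,250). In the top view the arm hides two of the pots, but those measured 2–3 mm off centre right after placing. The gripper is clear, so I'm handing in.

```bash
python3 -c "
from rig import *
hold(.5);print(job_done())"
```

```text
the job is handed in; nothing more can be done
None
```

All four covers lie flat on the pots of their own size, each measured within about 3 mm of centre, and the job was handed in at about 50 s of the 102 s allowed; the hand-in returned no verdict.

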